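# Clamp the flat fish tin in its opening holder

### The job

Two wooden tin holders stand on the worktop, one with a flat rectangular fish tin, the other with a round tin. In the holder with the flat tin, push the sliding jaw up until the tin is held snugly between jaw and fence, and only then flip that holder's upright black cam lever all the way over and down to lock the jaw. Leave the other holder and its round tin untouched.

Things in the scene. Friction and masses are not known exactly. Their poses are not given: they have to be found in the camera images.
- holder: Holder to use: wood board 220x120x12, fixed. Origin on the worktop; board x -100..120, y -60..60. x: along the bar, away from robot; y left, z up. Far fence 42 high, inner face x=105. Aluminium block 36 (x) x 38 (y), centre x=-32, 42 high, ears 22 wide to z=62, guides a 14 square steel bar along x (axis z=34): jaw 80 wide, 10 thick, top z=40 at its far end, thumb plate at its near end.
- holder_plate (a point): Middle of the top edge of the near (robot-side) face of the thumb plate of that holder's sliding bar. The plate is 26 mm wide (y), 10 mm thick (x, reaching from this point towards +x) and 42 mm high, from z = 22 to z = 64 mm. Axes as the holder's. It moves with the jaw.
- holder_jaw (a joint): Slide (m) of jaw, bar and thumb plate along the holder's +x; the value is the x of the jaw's face, 0 = fully back. Snug on the flat tin it reads about 0.045, and tin and fence stop it there. Lever open: slides with 2 to 4 N (tin included) and stays where left. Lever over: the cam clamps it (over 10 N to shift).
- holder_lever (a joint): Cam lever's turn (rad) about a pin along the holder's x at x=-32, y=0, z=52 mm in its frame. 0 = open, leaning 0.436 rad from upright to the holder's +y; grows as it swings over the top to -y; 2.007 = fully over, level towards -y, at its stop. Stays where left. From about 1.1 the cam presses the bar, hardest at 1.745 (about 4 N at the tip); beyond that it is over center and locked.
- holder_tip (a point): End of that cam lever, 67 mm from its pin. The lever is a black plastic arm 18 mm wide (along the holder's x), 7 mm thick, with a tip 22 mm wide and 10 mm thick.
- fish_tin: Flat rectangular tin with rounded corners and a teal lid, 63 x 105 x 26 mm (60 mm in x where it is gripped), loose on its holder's board in front of the fence, long side along the fence. Origin: centre of its underside, z up.
- spare: The other tin holder, of the same make, size and axes as the first, also open, with the round tin in it. Not to be touched. Origin as for the first holder.
- round_tin: Round tin, diameter 58, height 72 mm, standing loose on the other holder. Not to be touched. Origin: centre of its underside.

How it is judged:
By the outcome, as a careful person would: the job done as asked, in the order asked, and still so for the second after the job is handed in, with the robot touching nothing.
It also fails if it takes over 45 s, if anything falls off the work surface, if the arm or the gripper's body presses on something with over 40 N, if the wrist force passes 120 N, or if a joint passes its speed limit or range.

### The arm

A 7-joint arm with a two-finger parallel gripper is mounted at the origin on a cart in front of the work surface, level with it; the furniture and walls round the work are solid. World frame = base frame: x ahead of the robot, y to its left, z up, the work surface at z = 0. Lengths are in m, angles in rad, forces in N, time in s.
With the tool pointing down it reaches from about 0.35 to 0.9 m from the base axis. Payload 8.1 kg.
Tool frame: the origin (TCP) lies at the very end of the fingers, on their centre line; the grasp point (between the pads) lies 19 mm behind it (arm.tcp_to_grasp is the distance from the TCP to the grasp point, in m); z points along the fingers, y is the line along which they close (so a half turn about z gives the same grasp; the last joint's range is limited). The gripper opens to 92 mm and grips with 3 to 60 N. Pads are 19 mm wide; open, the fingers measure 130 mm over their backs; the gripper's body (75 mm by 190 mm) begins 47 mm behind the grasp point.
Start: joints at [1.156, 0.434, 0.025, 1.573, -0.012, 1.134, -0.075], TCP at [0.192, -0.595, 0.227] pointing down, gripper open.
Joint ranges: [-2.62, 2.62], [-0.44, 2.09], [-1.27, 1.32], [0.08, 2.57], [-1.32, 4.46], [0.12, 2], [-2.74, 2.74]. Speed limits (rad/s): [2.22, 2.22, 3.01, 3.01, 3.14, 3.14, 3.14].

### API

Orientations are given as a rotation vector (axis times angle).
In Python, from cell import arm, vision, sign_off gives the robot as it stands (arm), with the cameras (vision) and the job as plain functions.
- The arm moves only by the shell command python3 nudge.py FILE [FORCE], which reads ROWS from the file FILE. ROWS is a JSON list of rows, 1 to 10 of them, each an object with the fields pos (a list: dx, dy, dz in shares of the most that a row can go, 1 being 50 mm), yaw (a turn about the tool's z in fractions of the full range, 1 being pi rad), jaw (the opening from 0.0 (shut) to 1.0 (fully open)); a field left out counts as zero (the opening has to be given); each row shifts and turns the commanded pose from where the row before left it, along the tool's axes as they then stand; what a row does not reach is not made up. A row lasts 1/10 s, in which the tool goes at most 0.05 m and 0.15 rad, less where a joint would pass 70% of its speed; a pose out of reach is approached as far as the arm can. The fingers move at their own pace and stop on an object; FORCE is the grip in N (left out, the last holds). Time passes only in rows, so rows that do not move let the fingers close. It prints the time, the measured TCP pose, the force, the opening and the grip force at its end. A shift or turn number past 1, either way, is cut back to 1. Input that does not fit is refused with a message, and nothing moves.
- arm.observe(): the state, without advancing time (a new reading comes with each control period).
- vision.get_image(name): name is "side" or "top"; returns a dict with "image" (420x560x3 uint8, blue, green, red), "fx", "fy", "cx", "cy" (pixels), "distortion" ([k1, k2, p1, p2, k3] as OpenCV has them; the pictures are not rectified), "cam_to_world" (4x4, takes a point from camera to world coordinates). Camera axes: x right, y down, z forward; pixel columns grow to the right and rows downward; lengths in m; the calibration is good to about 2 mm. A picture is of the moment at which its call begins. There is no depth.
- sign_off(): hands the job in; it is judged then, once.
The state is a dict: "clock": time; "joints": joint angles; "dq": joint speeds; "joint_efforts": joint torques, N m; "position": TCP position; "ee_rot": TCP orientation; "force": force on the tool from outside, world axes, zero at the start; "ft_torque": the same for the moment, N m; "width": opening from 0.0 (shut) to 1.0 (fully open); "gripper_force": force on a finger pad.
Only numpy, scipy, OpenCV 4.12 (cv2) and the standard library are available. Lean on these libraries where they do the work, as an engineer would, in place of code of your own. Each camera call takes 0.05 s, during which the arm holds its last target. There are 200 camera calls.

## Working session

There is one attempt and no reset: what is moved stays moved. The work goes in short steps, Python scripts to look and compute and a shell command to move; the robot and the scene stay as the last step left them, time stands still between calls to the robot, and variables do not carry over. Pictures are saved under pics/ and viewed, at most 10 in all, crops included, and the job is handed in when it is done.

```bash
ls; mkdir -p pics; python3 - <<'E'
from cell import arm, vision, sign_off
import cv2,json
import numpy as np
for n in("side","top"):
    d=vision.get_image(n); cv2.imwrite(f"pics/{n}0.png",d["image"]); d2={k:np.array(v).tolist() for k,v in d.items() if k!="image"}; json.dump(d2,open(n+".json","w")); print(n,d2)
s=arm.observe();print({k:np.round(s[k],3).tolist() for k in("clock","position","ee_rot","force","width")})
E
```

```text
cell.py
nudge.py
pics
side {'fx': 526.2791754503512, 'fy': 526.2791754503512, 'cx': 282.0787465096898, 'cy': 210.01975184463305, 'distortion': [-0.1601000935629237, 0.0, 0.0, 0.0, 0.0], 'cam_to_world': [[0.9992900308257257, -0.011152363263981346, 0.035986929376489, 0.4561813064701714], [-0.03506660683971929, -0.6245725674253984, 0.7801791083490986, -0.9213024914055243], [0.013775608047152008, -0.780887144735572, -0.6245202156933407, 0.7928756798720605], [0.0, 0.0, 0.0, 1.0]]}
top {'fx': 379.61844407938486, 'fy': 379.61844407938486, 'cx': 279.3014086456765, 'cy': 212.366883469708, 'distortion': [-0.010277896490525329, 0.0, 0.0, 0.0, 0.0], 'cam_to_world': [[-0.023693085434901163, -0.988189178075603, 0.15139612292538612, 0.3758153386250194], [-0.9996998162537438, 0.02436433819906222, 0.00258000123110693, -0.07286726705747534], [-0.006238195636982462, -0.15128954808044695, -0.9884698060926336, 0.9450549484253206], [0.0, 0.0, 0.0, 1.0]]}
{'clock': 0.1, 'position': [0.192, -0.594, 0.226], 'ee_rot': [-3.102, -0.487, 0.001], 'force': [0.339, -0.071, 0.067], 'width': 0.997}
```

View pics/top0.png

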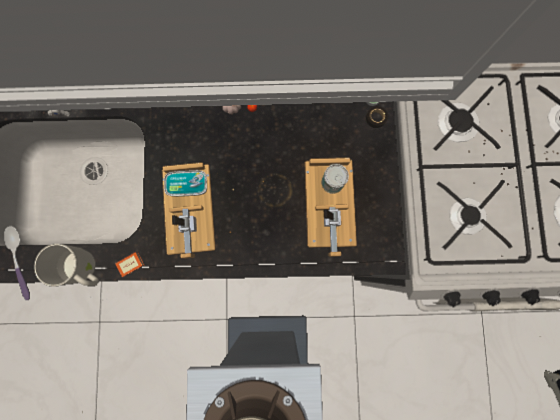

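View pics/side0.png

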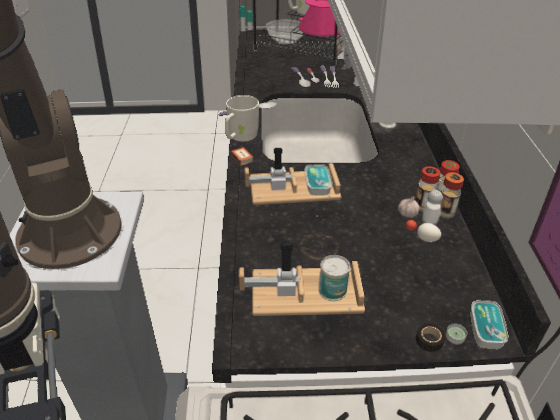

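The fish-tin holder is the left one, around pixel (188,208) in top and (295,183) in side. I'll enlarge both views to measure it.

```bash
python3 - <<'E'
import cv2
a=cv2.imread("pics/top0.png")[155:265,145:235]; a=cv2.resize(a,None,fx=5,fy=5,interpolation=cv2.INTER_CUBIC)
b=cv2.imread("pics/side0.png")[140:210,235:350]; b=cv2.resize(b,None,fx=6,fy=6,interpolation=cv2.INTER_CUBIC)
cv2.imwrite("pics/t1.png",a);cv2.imwrite("pics/s1.png",b)
E
```

```text
(no output)
```

View pics/t1.png

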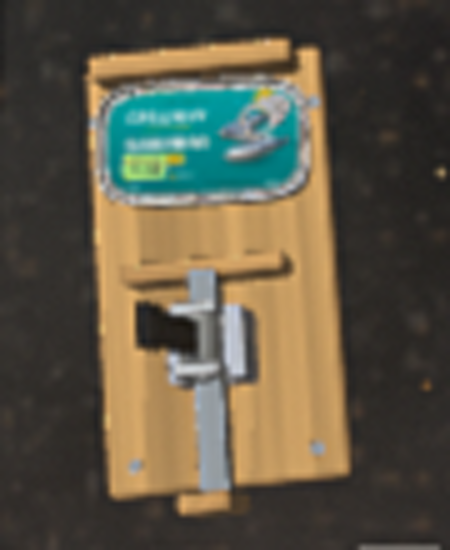

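View pics/s1.png

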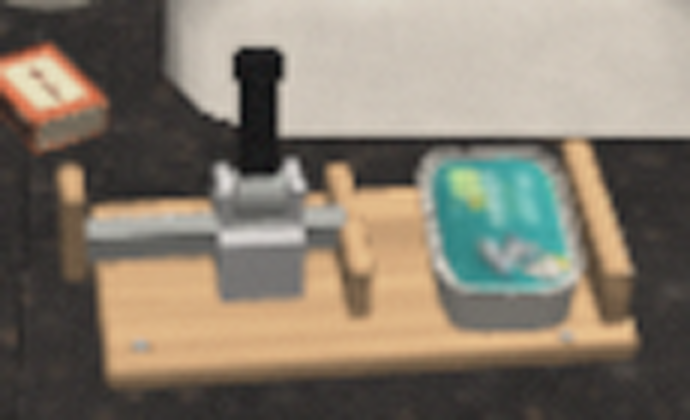

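```bash
cat > h.py <<'E'
import json,numpy as np,cv2
from scipy.spatial.transform import Rotation as R
C={n:json.load(open(n+".json")) for n in("top","side")}
def proj(n,P):
    c=C[n];T=np.linalg.inv(np.array(c["cam_to_world"]))
    K=np.array([[c["fx"],0,c["cx"]],[0,c["fy"],c["cy"]],[0,0,1]])
    return cv2.projectPoints(np.array(P,float).reshape(-1,3),cv2.Rodrigues(T[:3,:3])[0],T[:3,3],K,np.array(c["distortion"]))[0][:,0]
def w(p,P): # holder->world, p=x,y,yaw
    return np.array(P,float)@R.from_euler("z",p[2]).as_matrix().T+[p[0],p[1],0]
E
python3 - <<'E'
from h import *
from scipy.optimize import least_squares
B=.012
L=[("top",(-.1,.06,B),(110,498)),("top",(-.1,-.06,B),(350,474)),("top",(.12,-.06,B),(320,48)),("top",(-.032,.0283,.1127),(137,327)),
("side",(-.1,-.06,B),(108,374)),("side",(.12,-.06,B),(636,345)),("side",(-.032,.0283,.1127),(259,50)),("side",(-.1,.06,B),(97,205)),
("top",("p",0,.064),(205,512)),("side",("p",0,.064),(60,166))]
def conv(n,uv): return (np.array(uv)+.5)/(5 if n=="top" else 6)-.5+((145,155) if n=="top" else (235,140))
def f(q):
    r=[]
    for n,P,uv in L:
        P=[q[3] if c=="p" else c for c in P]
        r.append(proj(n,w(q[:3],P))[0]-conv(n,uv))
    return np.ravel(r)
s=least_squares(f,[.47,.15,0,-.12],loss="soft_l1");print(s.x);print(f(s.x).reshape(-1,2).round(2))
p=s.x[:3];np.save("p.npy",s.x)
print("plate",w(p,[s.x[3],0,.064]),"tip",w(p,[-.032,.0283,.1127]))
E
```

```text
[ 0.52606887  0.15509913  0.06360013 -0.11448198]
[[-0.11 -0.27]
 [ 0.64  0.25]
 [ 1.31 -1.08]
 [-6.19  0.02]
 [-0.32 -0.5 ]
 [ 1.03 -0.07]
 [-0.53 -2.35]
 [-0.97 -0.44]
 [ 0.27 -0.04]
 [ 0.02  2.75]]
plate [0.41181836 0.14782297 0.064     ] tip [0.4923349  0.18130808 0.1127    ]
```

```bash
python3 - <<'E'
from h import *
q=np.load("p.npy");p=q[:3]
for a in(0,.1,.2,.3,.436,):
    d=.436-a
    P=w(p,[(-.032,.067*np.sin(d),.052+.067*np.cos(d))])
    print(a,((proj("top",P)-(145,155)+.5)*5).round(),((proj("side",P)-(235,140)+.5)*6).round())
for P in [(-.032,0,.052),(-.032,.011,.062),(-.032,-.011,.062),(-.014,-.019,.042),(-.05,.019,.042),(0,.04,.04),(0,-.04,.04)]:
    print(P,((proj("top",w(p,[P]))-(145,155)+.5)*5).round(),((proj("side",w(p,[P]))-(235,140)+.5)*6).round())
E
```

```text
0 [[107. 328.]] [[256.  36.]]
0.1 [[119. 326.]] [[258.  39.]]
0.2 [[132. 324.]] [[259.  43.]]
0.3 [[146. 322.]] [[261.  49.]]
0.436 [[166. 320.]] [[263.  60.]]
(-0.032, 0, 0.052) [[204. 339.]] [[261. 198.]]
(-0.032, 0.011, 0.062) [[176. 339.]] [[259. 163.]]
(-0.032, -0.011, 0.062) [[222. 334.]] [[264. 193.]]
(-0.014, -0.019, 0.042) [[247. 301.]] [[309. 242.]]
(-0.05, 0.019, 0.042) [[172. 382.]] [[214. 194.]]
(0, 0.04, 0.04) [[125. 284.]] [[327. 165.]]
(0, -0.04, 0.04) [[290. 270.]] [[349. 275.]]
```

The rows are not in the units I measure in: shifts go in shares of 50 mm and turns go in shares of pi rad. I convert before sending: 0.125 rad / 3.1416 = 0.0398.

```bash
cat >> h.py <<'E'
def need(P): # remaining move in tool axes to holder-frame target P, plus state in holder frame
    from cell import arm, vision, sign_off
    q=np.load("p.npy");p=q[:3];s=arm.observe()
    Rt=R.from_rotvec(s["ee_rot"]).as_matrix()
    x=Rt[:,0];Rh=R.from_euler("z",p[2]).as_matrix()
    h=Rh.T@(np.array(s["position"])-[p[0],p[1],0])
    print("t",s["clock"],"holder pos",h.round(4),"yaw err(tool turn)",round(float(np.arctan2(x[1],x[0])-p[2]),4),"F_h",(Rh.T@s["force"]).round(1),"tilt",Rt[2].round(3),"w",s["width"])
    print("move",(Rt.T@(w(p,[P])[0]-s["position"])).round(4))
E
echo '[{"yaw":0.0398,"jaw":0},{"yaw":0.0392,"jaw":0}]' > mv.in && python3 nudge.py mv.in; python3 -c "
from h import *
need([-.158,0,.15])"
```

```text
clock: 0.3
position: [0.1915, -0.5946, 0.2262]
ee_rot: [-3.139, -0.092, 0.0]
force: [-0.0, -0.4, -0.5]
width: 0.874
gripper_force: 0.0
t 0.3 holder pos [-0.3815 -0.7269  0.2262] yaw err(tool turn) -0.0048 F_h [-0.1 -0.4 -0.5] tilt [-0.    -0.001 -1.   ] w 0.8742087288067779
move [ 0.22   -0.7279  0.0769]
```

Scaled: -0.04 m is -0.8, -0.036 m is -0.72.

```bash
echo '[{"pos":[0.6,-0.72,0],"jaw":0},{"pos":[0.6,-0.72,0],"jaw":0},{"pos":[0.6,-0.72,0],"jaw":0},{"pos":[0.6,-0.72,0],"jaw":0},{"pos":[0.6,-0.72,0],"jaw":0},{"pos":[0.6,-0.72,0],"jaw":0},{"pos":[0.6,-0.72,0],"jaw":0},{"pos":[0,-0.8,0],"jaw":0},{"pos":[0,-0.8,0],"jaw":0},{"pos":[0,-0.8,0],"jaw":0}]' > mv.in && python3 nudge.py mv.in && echo '[{"pos":[0,-0.8,0],"jaw":0},{"pos":[0,-0.8,0],"jaw":0},{"pos":[0,-0.8,0],"jaw":0},{"pos":[0,-0.8,0],"jaw":0},{"pos":[0,-0.8,0],"jaw":0},{"pos":[0,-0.8,0],"jaw":0},{"pos":[0,-0.8,0],"jaw":0},{"pos":[0,-0.8,0.4],"jaw":0},{"pos":[0,-0.6,0.4],"jaw":0},{"jaw":0}]' > mv.in && python3 nudge.py mv.in; python3 -c "
from h import *
need([-.158,0,.12])"
```

```text
clock: 1.3
position: [0.3772, -0.2085, 0.2264]
ee_rot: [-3.14, -0.101, 0.001]
force: [1.2, 0.7, 0.2]
width: 0.021
gripper_force: 0.0
clock: 2.3
position: [0.3536, 0.1422, 0.185]
ee_rot: [-3.139, -0.109, 0.004]
force: [-0.8, -0.1, 0.1]
width: 0.001
gripper_force: 0.0
t 2.3 holder pos [-0.173  -0.0019  0.185 ] yaw err(tool turn) 0.0059 F_h [-0.8 -0.1  0.1] tilt [-0.003 -0.001 -1.   ] w 0.0005067191171411599
move [ 0.0152 -0.0017  0.065 ]
```

Scaled: 0.035 m is 0.7, 0.03 m is 0.6.

```bash
echo '[{"pos":[0.18,-0.04,0.7],"jaw":0},{"pos":[0.18,0,0.7],"jaw":0},{"pos":[0.16,0,0.7],"jaw":0},{"pos":[0,0,0.6],"jaw":0},{"jaw":0}]' > mv.in && python3 nudge.py mv.in; python3 - <<'E'
from h import *
from cell import arm, vision, sign_off
need([-.124,0,.05])
b=vision.get_image("side")["image"][100:210,225:350]; cv2.imwrite("pics/s2.png",cv2.resize(b,None,fx=5,fy=5,interpolation=cv2.INTER_CUBIC))
E
```

```text
clock: 2.8
position: [0.3791, 0.141, 0.0491]
ee_rot: [3.138, 0.1, -0.009]
force: [-0.2, 0.0, -0.0]
width: 0.005
gripper_force: 0.0
t 2.8 holder pos [-0.1476 -0.0048  0.0491] yaw err(tool turn) -0.0002 F_h [-0.2  0.  -0. ] tilt [-0.006  0.002 -1.   ] w 0.00545655191933526
move [ 0.0236 -0.0048 -0.001 ]
```

View pics/s2.png

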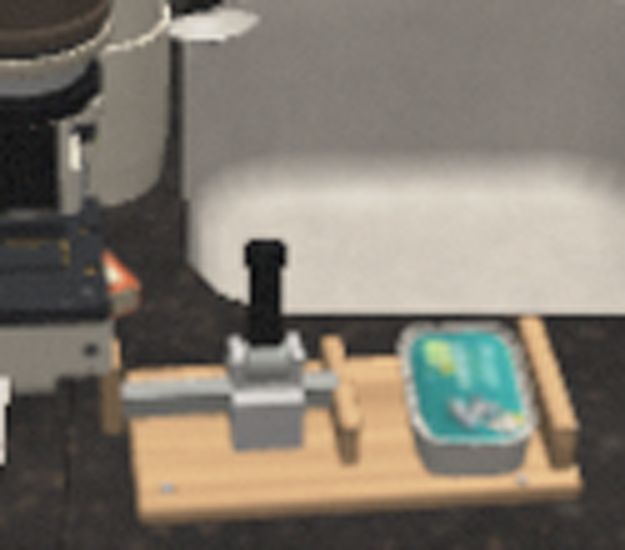

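The gripper stands just left of the plate (~(112,370)), and the lever and body are clear. Now I push.

Scaled: 0.012 m is 0.24, 0.01 m is 0.2.

```bash
echo '[{"pos":[0.24,-0.08,0],"jaw":0},{"pos":[0.2,0,0],"jaw":0},{"pos":[0.12,0,0],"jaw":0},{"pos":[0.1,0,0],"jaw":0},{"jaw":0}]' > mv.in && python3 nudge.py mv.in; python3 -c "
from h import *
need([-.087,0,.05])"; echo '[{"pos":[0.1,0,0],"jaw":0},{"pos":[0.1,0,0],"jaw":0},{"pos":[0.06,0,0],"jaw":0},{"jaw":0}]' > mv.in && python3 nudge.py mv.in;python3 -c "
from h import *
need([-.087,0,.05])"
```

```text
clock: 3.35
position: [0.415, 0.1488, 0.0522]
ee_rot: [-3.14, -0.099, -0.002]
force: [-0.3, -0.1, 0.1]
width: 0.003
gripper_force: 0.0
t 3.35 holder pos [-0.1113  0.0008  0.0522] yaw err(tool turn) -0.0006 F_h [-0.3 -0.1  0.1] tilt [ 0.001 -0.    -1.   ] w 0.0033109910343376357
move [0.0243 0.0008 0.0022]
clock: 3.75
position: [0.4273, 0.1495, 0.0517]
ee_rot: [-3.14, -0.099, -0.0]
force: [0.1, 0.3, -0.1]
width: 0.008
gripper_force: 0.0
t 3.75 holder pos [-0.0989  0.0007  0.0517] yaw err(tool turn) -0.0003 F_h [ 0.1  0.3 -0.1] tilt [ 0. -0. -1.] w 0.00806958947223255
move [0.0119 0.0007 0.0017]
```

```bash
python3 - <<'E'
from h import *
from cell import arm, vision, sign_off
b=vision.get_image("side")["image"][100:210,225:350]; b=cv2.resize(b,None,fx=5,fy=5,interpolation=cv2.INTER_CUBIC)
t=vision.get_image("top")["image"][155:265,145:195+40]; t=cv2.resize(t,None,fx=5,fy=5,interpolation=cv2.INTER_CUBIC)[:,:170+280]
o=np.zeros((600,800,3),np.uint8); b=cv2.resize(b,(470,414)); t=cv2.resize(t,(327,400)); o[:414,:470]=b;o[:400,473:]=t
cv2.imwrite("pics/s3.png",o[:420])
E
```

```text
(no output)
```

View pics/s3.png

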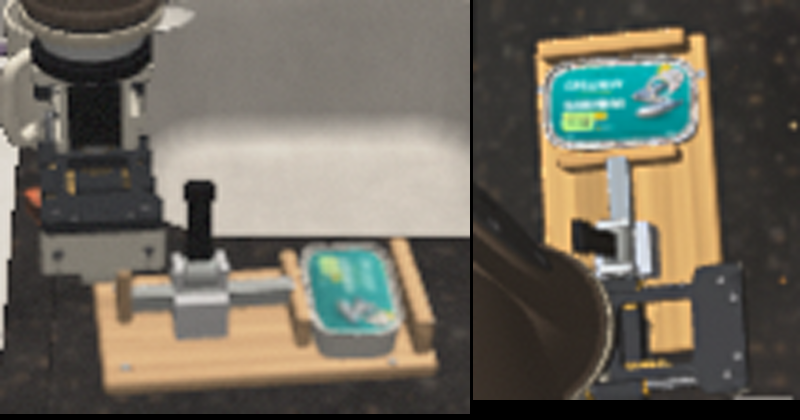

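The jaw is moving: its plate is at (125,290) and the jaw at (300,300), just reaching the tin. The lever at (200,215) is clear of the gripper. I continue in fine steps and watch the force.

Scaled: 0.003 m is 0.06.

```bash
for i in 1 2; do echo '[{"pos":[0.06,0,0],"jaw":0}]' > mv.in && python3 nudge.py mv.in >/dev/null; python3 -c "
from h import *
need([-.087,0,.05])"; done; for i in 1 2 3; do echo '[{"pos":[0.03,0,0],"jaw":0}]' > mv.in && python3 nudge.py mv.in>/dev/null; python3 -c "
from h import *
need([-.087,0,.05])"; done
```

```text
t 3.95 holder pos [-0.0969  0.0008  0.0517] yaw err(tool turn) 0.0005 F_h [-2.   0.8  1.3] tilt [-0.001  0.    -1.   ] w 0.0028739138507053097
move [0.0099 0.0008 0.0017]
t 4.05 holder pos [-0.0937  0.0009  0.0517] yaw err(tool turn) 0.0006 F_h [-2.3  1.1  1.6] tilt [-0.001  0.    -1.   ] w 0.0035309828603713655
move [0.0067 0.0009 0.0017]
t 4.15 holder pos [-0.0919  0.0009  0.0517] yaw err(tool turn) 0.0002 F_h [-2.6  1.1  0.6] tilt [-0.  0. -1.] w 0.0027174659800994253
move [0.0049 0.0009 0.0017]
t 4.25 holder pos [-0.0913  0.0008  0.0515] yaw err(tool turn) 0.0005 F_h [-7.7  1.7  5.4] tilt [-0.002  0.    -1.   ] w 0.004355120820522962
move [0.0043 0.0008 0.0015]
t 4.35 holder pos [-0.0912  0.0008  0.0514] yaw err(tool turn) 0.001 F_h [-11.9   1.    8. ] tilt [-0.004  0.001 -1.   ] w 0.00767511420986007
move [0.0042 0.0008 0.0013]
```

The force jumped and motion stopped, so the jaw is snug. I retract, rise and move to the lever's +y side.

Scaled: -0.05 m is -1, -0.03 m is -0.6.

```bash
echo '[{"pos":[-0.3,0,0],"jaw":0},{"pos":[-0.3,0,-0.2],"jaw":0},{"pos":[0,0,-1],"jaw":0},{"pos":[0,-0.6,-1],"jaw":0},{"pos":[0.8,-0.8,0],"jaw":0},{"pos":[0.9,0,0],"jaw":0},{"jaw":0}]' > mv.in && python3 nudge.py mv.in; python3 - <<'E'
from h import *
from cell import arm, vision, sign_off
need([-.032,.07,.098])
b=vision.get_image("side")["image"][120:210,235:350]; cv2.imwrite("pics/s4.png",cv2.resize(b,None,fx=6,fy=6,interpolation=cv2.INTER_CUBIC))
E
```

```text
clock: 5.05
position: [0.4896, 0.2152, 0.1553]
ee_rot: [-3.138, -0.096, -0.008]
force: [0.3, -0.6, -0.3]
width: 0.001
gripper_force: 0.0
t 5.05 holder pos [-0.0326  0.0623  0.1553] yaw err(tool turn) -0.0023 F_h [ 0.3 -0.6 -0.3] tilt [ 0.005 -0.002 -1.   ] w 0.001136548374372217
move [ 0.0002 -0.0076  0.0573]
```

View pics/s4.png

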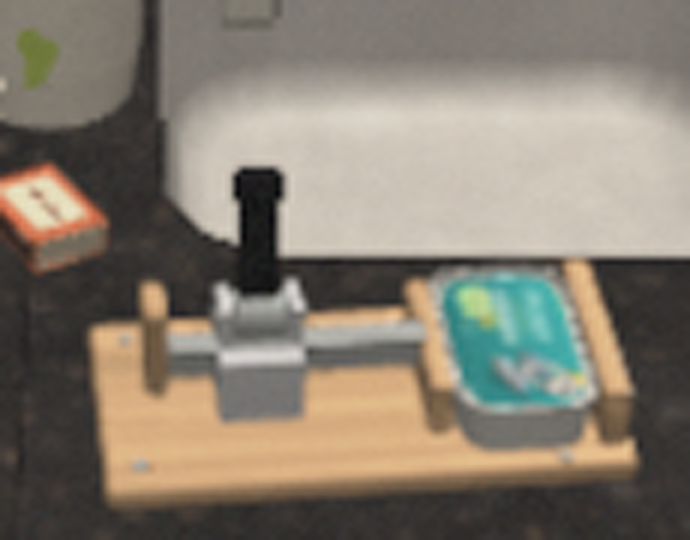

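The plate is at (152,335), the jaw presses on the tin at (432,350), and the tin sits against the fence. The lever is still open at (258,180). Next I lower beside the lever and start sweeping it.

Scaled: 0.02 m is 0.4, 0.015 m is 0.3.

```bash
echo '[{"pos":[0,-0.12,0.4],"jaw":0},{"pos":[0,0,0.4],"jaw":0},{"pos":[0,0,0.3],"jaw":0},{"jaw":0}]' > mv.in && python3 nudge.py mv.in; python3 -c "
from h import *
need([-.032,.0094,.1])"; echo '[{"pos":[0,0.3,0],"jaw":0},{"pos":[0,0.3,0],"jaw":0},{"pos":[0,0.3,0],"jaw":0},{"pos":[0,0.26,0],"jaw":0},{"jaw":0}]' > mv.in && python3 nudge.py mv.in; python3 -c "
from h import *
need([-.032,.0094,.1])"
```

```text
clock: 5.5
position: [0.4815, 0.2193, 0.0978]
ee_rot: [3.138, 0.1, -0.006]
force: [0.1, -1.0, 0.3]
width: 0.005
gripper_force: 0.0
t 5.5 holder pos [-0.0404  0.0669  0.0978] yaw err(tool turn) 0.0002 F_h [ 0.1 -1.   0.3] tilt [-0.004  0.002 -1.   ] w 0.005219214209827886
move [ 0.0083  0.0575 -0.0022]
clock: 6.0
position: [0.4874, 0.1593, 0.0998]
ee_rot: [3.139, 0.094, 0.0]
force: [0.0, 0.1, 0.3]
width: 0.004
gripper_force: 0.0
t 6.0 holder pos [-0.0383  0.0067  0.0998] yaw err(tool turn) -0.0037 F_h [0.  0.1 0.3] tilt [ 0.     0.001 -1.   ] w 0.003772541030910058
move [ 0.0063 -0.0027 -0.0002]
```

```bash
echo '[{"pos":[0.06,0.14,0.02],"jaw":0},{"pos":[0.06,0.12,0.02],"jaw":0},{"pos":[0,0.16,0.08],"jaw":0},{"pos":[0,0.14,0.08],"jaw":0},{"jaw":0}]' > mv.in && python3 nudge.py mv.in; python3 - <<'E'
from h import *
from cell import arm, vision, sign_off
need([-.032,-.0323,.0774])
b=vision.get_image("side")["image"][100:210,225:350]; b=cv2.resize(b,None,fx=5,fy=5,interpolation=cv2.INTER_CUBIC)
cv2.imwrite("pics/s5.png",b)
E
```

```text
clock: 6.5
position: [0.4944, 0.1337, 0.0888]
ee_rot: [3.139, 0.098, -0.002]
force: [0.9, 0.5, 1.2]
width: 0.002
gripper_force: 0.0
t 6.5 holder pos [-0.0329 -0.0194  0.0888] yaw err(tool turn) -0.001 F_h [0.9 0.5 1.2] tilt [-0.001  0.001 -1.   ] w 0.00232343258610864
move [0.0009 0.0129 0.0114]
```

View pics/s5.png

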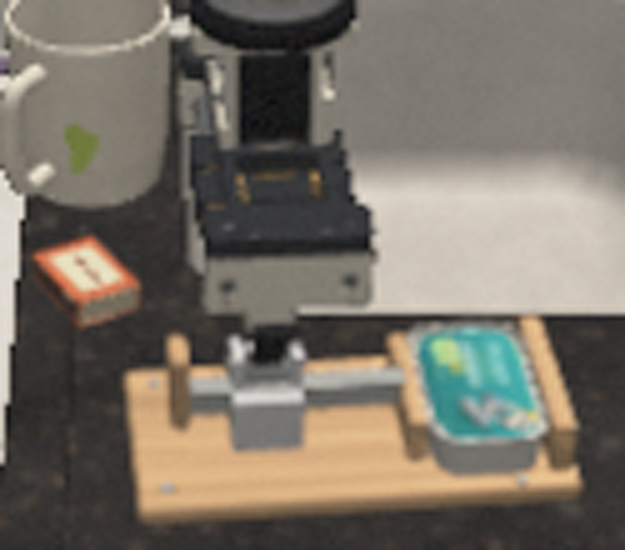

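The body hides most of the lever, with black showing at (270,320)–(268,350). The holder is undisturbed and the jaw is still on the tin. I follow the arc down.

Scaled: 0.007 m is 0.14, 0.006 m is 0.12.

```bash
echo '[{"pos":[0,0.14,0.1],"jaw":0},{"pos":[0,0.12,0.12],"jaw":0}]' > mv.in && python3 nudge.py mv.in; python3 -c "
from h import *
need([-.032,-.038,.064])"; echo '[{"pos":[0,0.08,0.14],"jaw":0},{"pos":[0,0.04,0.12],"jaw":0}]' > mv.in && python3 nudge.py mv.in;python3 -c "
from h import *
need([-.032,-.039,.055])"
```

```text
clock: 6.75
position: [0.4957, 0.1229, 0.0785]
ee_rot: [-3.138, -0.102, -0.002]
force: [0.1, 5.4, 2.5]
width: 0.004
gripper_force: 2.8
t 6.75 holder pos [-0.0323 -0.0302  0.0785] yaw err(tool turn) 0.0014 F_h [0.5 5.4 2.5] tilt [ 0.001 -0.001 -1.   ] w 0.004034870727992252
move [0.0003 0.0078 0.0145]
clock: 6.95
position: [0.4963, 0.116, 0.0652]
ee_rot: [-3.14, -0.1, -0.001]
force: [0.4, 2.5, 4.0]
width: 0.01
gripper_force: 2.5
t 6.95 holder pos [-0.0322 -0.0372  0.0652] yaw err(tool turn) 0.0001 F_h [0.5 2.4 4. ] tilt [ 0.001 -0.    -1.   ] w 0.010197443108188507
move [0.0002 0.0019 0.0102]
```

Scaled: 0.005 m is 0.1, 0.002 m is 0.04.

```bash
echo '[{"pos":[0,0.04,0.1],"jaw":0},{"pos":[0,0,0.1],"jaw":0}]' > mv.in && python3 nudge.py mv.in; python3 -c "
from h import *
need([-.032,-.039,.055])"; echo '[{"pos":[0,0,0.04],"jaw":0},{"jaw":0}]' > mv.in && python3 nudge.py mv.in;python3 -c "
from h import *
need([-.032,-.039,.055])"
```

```text
clock: 7.15
position: [0.4964, 0.1134, 0.0552]
ee_rot: [3.139, 0.099, 0.0]
force: [-0.8, 0.2, 20.8]
width: 0.005
gripper_force: 11.1
t 7.15 holder pos [-0.0323 -0.0398  0.0552] yaw err(tool turn) -0.0004 F_h [-0.8  0.2 20.8] tilt [ 0.     0.001 -1.   ] w 0.0050927316864384795
move [ 0.0003 -0.0008  0.0002]
clock: 7.35
position: [0.4966, 0.1135, 0.0549]
ee_rot: [3.138, 0.099, 0.002]
force: [-5.3, -1.4, 27.8]
width: 0.007
gripper_force: 13.8
t 7.35 holder pos [-0.0321 -0.0397  0.0549] yaw err(tool turn) -0.0002 F_h [-5.4 -1.1 27.8] tilt [ 0.001  0.002 -1.   ] w 0.006892220140582919
move [ 0.0001 -0.0007 -0.0001]
```

The lever is hard against its stop. I rise, back off and check.

Scaled: -0.05 m is -1, -0.04 m is -0.8.

```bash
echo '[{"pos":[0,0,-0.4],"jaw":0},{"pos":[0,0,-0.8],"jaw":0},{"pos":[0,0,-1],"jaw":0},{"pos":[-0.8,0,-0.6],"jaw":0},{"pos":[-1,0,0],"jaw":0},{"pos":[-0.6,0,0],"jaw":0},{"jaw":0}]' > mv.in && python3 nudge.py mv.in; python3 - <<'E'
from h import *
from cell import arm, vision, sign_off
b=vision.get_image("side")["image"][120:210,235:350]; b=cv2.resize(b,None,fx=6,fy=6,interpolation=cv2.INTER_CUBIC)
cv2.imwrite("pics/s6.png",b); need([-.032,0,.1])
q=np.load("p.npy")[:3]
for P in [(-.032,-.067,.052)]: print(((proj("side",w(q,[P]))-(235,120)+.5)*6).round())
E
```

```text
clock: 8.05
position: [0.372, 0.1045, 0.193]
ee_rot: [3.136, 0.1, -0.004]
force: [0.7, -0.4, -0.6]
width: -0.001
gripper_force: 0.0
t 8.1 holder pos [-0.1543 -0.0405  0.1933] yaw err(tool turn) -0.0003 F_h [ 0.3 -0.8 -0.1] tilt [-0.001  0.003 -1.   ] w 0.005333480904566398
move [ 0.1223 -0.0408  0.0932]
[[277. 414.]]
```

View pics/s6.png

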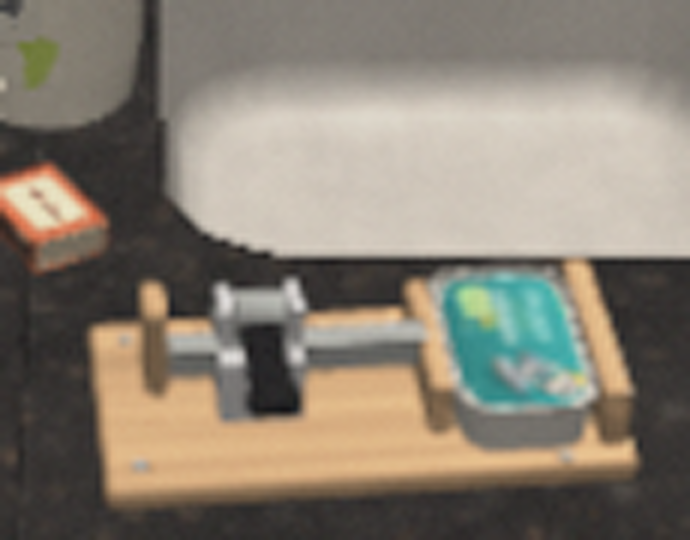

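The lever lies fully over, with its tip at about (275,412) against a predicted (277,414). The jaw is still tight on the tin, and nothing is touching.

```bash
python3 -c "
from cell import arm, vision, sign_off
print(sign_off())"
```

```text
the job is handed in; nothing more can be done
None
```

The jaw was pushed up snug on the fish tin, then that holder's cam lever was flipped fully over to its stop and the job handed in at about 8 s; the other holder and its round tin were not touched.

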